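# Shut the bench air valve under the sliding cover

### The arm

A 7-joint arm with a two-finger parallel gripper is mounted at the origin on the work surface. World frame = base frame: x ahead of the robot, y to its left, z up, the work surface at z = 0. Lengths are in mm, angles in rad, forces in N, time in s.
With the tool pointing down it reaches from about 400 to 875 mm from the base axis. Payload 4.4 kg.
Tool frame: the origin (TCP) lies at the very end of the fingers, on their centre line; the grasp point (between the pads) lies 19 mm behind it; z points along the fingers, y is the direction in which the jaws open and shut (so a half turn about z gives the same grasp; the last joint's range is limited). The gripper opens to 85 mm and grips with 20 to 120 N. Pads are 22 mm wide; open, the fingers measure 114 mm over their backs; the gripper's body (76 mm by 85 mm) begins 54 mm behind the grasp point. The pads swing forward as they close: fully open they stand 13 mm farther back than shut.
Start: joints at [1.09, 0.628, 0.038, 1.517, -0.027, 0.996, -0.02], TCP at [261.983, -594.881, 231.313] pointing down, gripper open.
Joint ranges: [-3.06, 3.06], [-0.37, 2.12], [-1.25, 1.32], [0.18, 2.47], [-1.1, 4.24], [0.23, 1.98], [-2.94, 2.94]. Speed limits (rad/s): [2.57, 2.57, 3.14, 3.14, 3.14, 3.14, 3.14].

### API

Orientations are given as [roll, pitch, yaw] about the fixed x, y, z axes, in that order (R = Rz(yaw) Ry(pitch) Rx(roll)).
In Python, from cell import read_state, get_image, finish_job gives the robot as it stands.
- The arm moves only by the tool carry_out, never from a script. Its argument "series" is a list that holds one entry, the list of rows, each a list of 7 numbers: the shift along the tool's x, y, z in cm, then the turn, a rotation vector about the tool's x, y, z in rad, then the finger opening in cm, from 0 to 8.54. In form: [[[x, y, z, wx, wy, wz, grip], ...]]. A call has 1 to 5 rows; each row is the pose to reach, as a shift and turn from the pose commanded when the call began, along the tool's axes at that moment; what a row does not reach only later rows make up. A row lasts 1/12 s, in which the tool goes at most 41.7 mm and 7.16 degrees, less where a joint would pass 70% of its speed; a pose out of reach is approached as far as the arm can. A call with a gripper value outside its range is refused whole. The fingers move at their own pace and stop on an object; the grip force is fixed at half the most. Time passes only in rows, so rows that repeat a pose let the fingers close. It gives the time, the measured TCP pose, the force and the opening at its end, in the units of the state.
- read_state(): the state, without advancing time (a new reading comes with each control period).
- get_image(name): name is "scene" or "top"; returns a dict with "img" (480x640x3 uint8, blue, green, red), "z_map" (480x640 float32, mm along the optical axis (not along the pixel's ray), 0 where there is no reading), "mtx" (3x3 intrinsics, pixels), "T" (4x4, takes a point from camera to world coordinates). Camera axes: x right, y down, z forward; pixel columns grow to the right and rows downward; lengths in mm; the calibration is good to about 2 mm. A picture is of the moment at which its call begins.
- finish_job(): hands the job in, once; it reports no verdict.
The state is a dict: "clock": time; "qpos": joint angles; "qd": joint speeds; "tau": joint torques, N m; "eef_pos": TCP position; "tool_rot": TCP orientation; "force": force on the tool from outside, world axes, zero at the start; "torque": the same for the moment, N m; "width": finger opening in mm.
Only numpy, scipy, OpenCV 4.12 (cv2) and the standard library are available. Lean on these libraries where they do the work, as an engineer would, in place of code of your own. Each camera call takes 0.05 s, during which the arm holds its last target.

### The job

The bench has to be cut off from the compressed air: with the fingertips, push the loose cover of the air-supply box along its rails until the whole opening is uncovered, then push the valve handle that has the round disc at its end fully shut, a quarter turn until it lies square across its pipe against its stop. Push only: never lift or tip the cover, and leave the plain handle and everything else on the bench and in the box where they are. Finish with the cover still aside.

Things in the scene. Friction and masses are not known exactly. Their poses are not given: they have to be found in the camera images.
- air_box: Fixed grey box, 284 (x) x 370 (y) x 72 mm high, origin at the centre of its underside. The -y part is an open well, the +y part a flat deck at 57 mm. The long sides (x +-134 to +-142) rise to 72 mm as guide rails; inside them ledges 10 mm wide, top at 58 mm, carry the cover along the whole box. The -y end wall is 58 mm high; the +y one (inner face at y 177) 72 mm, the cover's end stop.
- well (a point): Point on the floor of the box's well, at its middle: x 0, y -96, z 6 mm in the box's frame. Between the ledges the well is open from x -123 to 123 and from y -177 to -15 mm. Two valves with swinging handles stand in it.
- cover: Loose aluminium plate, 262 (x) x 170 (y) x 6 mm, about 0.35 kg, flat on the box's ledges between its rails (3 mm play each side, friction only). Origin at the centre of its underside, axes as the box. At the start it hides the well (origin at y -97 to -89 mm in the box's frame); it slides to the box's +y; the well is wholly uncovered with the origin past y +70 mm, the end stop halts it at +92 mm.
- cover_rib (a point): Centre of the top edge of the cover's rib, 28 mm above the cover's underside and over its origin. The upright rib, 70 (x) x 12 (y) mm, rises 22 mm from the plate: push its -y face towards the box's +y.
- disc_valve: Fixed brass valve in the well with the handle to be shut, the one marked by a round disc at its end. Origin on the vertical axis of the handle, 6 mm above the bench; axes as the box; its pipe runs along y. Stands at y -130 and either x +62 or x -40 mm in the box's frame; the plain valve stands at the other of the two.
- disc_tip (a point): Point in the disc-ended handle's bar, under the disc's centre, 58 mm from the handle's axis and 40 mm above the bench. The handle is a level steel bar 12 wide, 8 mm thick (36 to 44 mm above the bench), reaching 67 mm from its axis; the disc is 26 mm across and tops out at 50 mm.
- disc_handle (a joint): Angle of the disc-ended handle about the vertical, counter-clockwise seen from above: 0 open, pointing along the box's +y (along the pipe); 1.571 shut, pointing along the box's -x, against a hard stop. Starts between 0 and 0.2. Stiff: about 0.1 N m, stays where it is left.
- plain_valve: The other brass valve, to be left open; origin and axes as disc_valve.
- plain_tip (a point): Point in the plain handle's bar, 58 mm from its axis and 40 mm above the bench. The same bar as the other handle, without a disc.
- plain_handle (a joint): Angle of the plain handle, same meaning and start; leave it.
- plug: Bystander: loose brass plug, 22 mm across, 18 mm tall, standing on the floor of the well near its -x, +y corner. Origin under its centre.
- beaker: Bystander: glass beaker, 68 mm across, 85 mm tall, off the box's -y end. Origin under its centre.
- hammer: Bystander: hammer with a wooden handle, lying at the robot's left.
- bowl: Bystander: white ceramic bowl, 80 mm across, 45 mm tall, off the box's -y end. Origin under its centre.
- jar: Bystander: amber jar, 56 mm across, 75 mm tall, off the box's +y end. Origin under its centre.
- stone: Bystander: concrete block 85 x 65 x 40 mm on a clear board at the robot's right.

How it is judged (in metres and radians):
On the way, in this order (a step that is already met when the one before it is completed fails the run):
1. the cover is slid aside, the well uncovered (y of cover in the frame of air_box above 0.062 m and value of joint disc_handle below 0.5 rad), for 0.2 s.
2. the disc-ended handle is pushed shut (value of joint disc_handle above 1.45 rad), for 0.2 s.
At the end, for the whole second after the job is handed in: The cover lies at rest flat on its rails with its centre past y +62 mm in the box's frame (opening clear to within 8 mm), the disc-ended handle stands past 1.45 rad (shut is 1.571), and the plain handle's tip is within 20 mm of its start (y of cover in the frame of air_box above 0.062 m and z of cover in the frame of air_box below 0.064 m and linear speed of cover below 0.01 m/s and value of joint disc_handle above 1.45 rad and distance of plain_tip from where it was at the start of the episode below 0.02 m); the robot touches nothing.
It fails at once if the cover is lifted more than 12 mm off its ledges, or tipped by more than 0.15 rad (z of cover in the frame of air_box above 0.07 m or angle between cover's own z axis and vertical above 0.15 rad).
It fails at once if the plain handle is pushed more than 20 mm (distance of plain_tip from where it was at the start of the episode above 0.02 m).
It fails at once if a bystander is moved more than 25 mm (distance of any of plug, beaker, hammer, bowl, jar, stone from where it was at the start of the episode above 0.025 m).
It also fails if it takes over 45 s, if anything falls off the work surface, if the arm or the gripper's body presses on something with over 40 N, if the wrist force passes 120 N, or if a joint passes its speed limit or range.

## Working session

There is one attempt and no reset: what is moved stays moved. The work goes in short steps, Python scripts to look and compute and a tool call to move; the robot and the scene stay as the last step left them, time stands still between calls to the robot, and variables do not carry over. Pictures are saved under pics/ and viewed, and the job is handed in when it is done.

Besides the shell and the picture viewer there is one more tool, called after ">>>" as name(argument=value, ...) on one line, values as JSON. carry_out: Moves the arm, as the interface text tells. Its arguments: {"type":"object","properties":{"series":{"type":"array","items":{"type":"array","items":{"type":"array","items":{"type":"number"}}}}},"required":["series"]}

```bash
ls; mkdir -p pics
python3 - <<'E'
from cell import *
import cv2,pickle
print(read_state())
for n in("scene","top"):
    d=get_image(n); cv2.imwrite(f"pics/{n}0.png",d["img"]); pickle.dump(d,open(f"{n}0.pkl","wb")); print(n,d["mtx"],d["T"])
E
```

```text
pics
{'clock': 0.0, 'qpos': array([ 1.09023286,  0.62930896,  0.03841822,  1.51840546, -0.0270106 ,
        0.99627473, -0.02002753]), 'qd': array([-0.00071438, -0.00260214, -0.00081827,  0.00055298,  0.00091365,
       -0.00103909,  0.00018016]), 'tau': array([ 6.70550235e-04, -5.63393891e+01,  1.22664593e+00, -1.93438983e+01,
        1.11372914e-02,  1.07366793e-02, -4.58688959e-06]), 'eef_pos': array([ 261.71860526, -594.28862341,  230.40074632]), 'tool_rot': array([-3.13971317e+00,  7.59191138e-07,  4.14748518e-01]), 'force': array([-0.42269619, -0.92832562, -0.71283599]), 'torque': array([ 0.00075291, -0.00718793, -0.02691242]), 'width': 85.27146425971466}
scene [[520.92097056   0.         326.87267548]
 [  0.         520.92097056 230.44141432]
 [  0.           0.           1.        ]] [[ 8.79169505e-01  3.87602663e-01 -2.77173515e-01  9.25820394e+02]
 [ 4.76265741e-01 -7.33359995e-01  4.85133035e-01 -5.79379122e+02]
 [-1.52291117e-02 -5.58522420e-01 -8.29349613e-01  1.12281553e+03]
 [ 0.00000000e+00  0.00000000e+00  0.00000000e+00  1.00000000e+00]]
top [[458.01318007   0.         327.94652491]
 [  0.         458.01318007 233.20585675]
 [  0.           0.           1.        ]] [[-1.78346675e-02 -9.99578340e-01  2.29143257e-02  5.24267966e+02]
 [-9.99708402e-01  1.82007821e-02  1.58695776e-02  3.18057434e+00]
 [-1.62799447e-02 -2.26246152e-02 -9.99611470e-01  1.21655633e+03]
 [ 0.00000000e+00  0.00000000e+00  0.00000000e+00  1.00000000e+00]]
```

View pics/scene0.png

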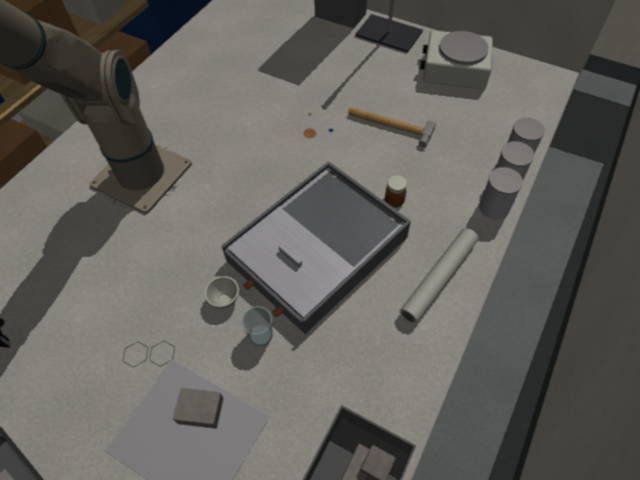

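View pics/top0.png

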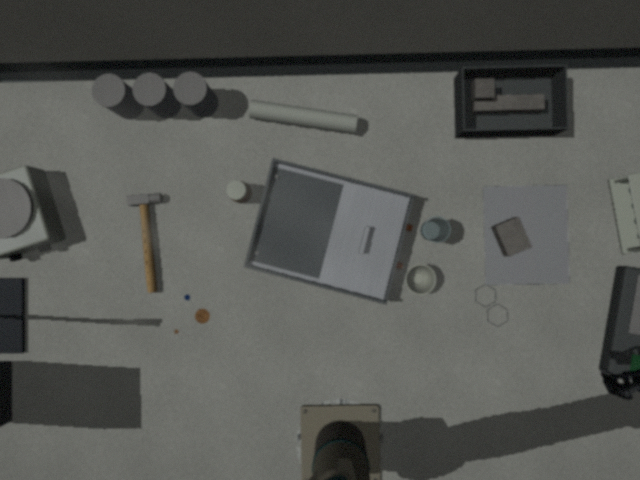

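The scene view shows the box with the cover at its near half and the rib at about (290,257). In the top view the box corners are near (275,160), (425,198), (387,301) and (247,266), with the rib at (367,240). I'll enlarge it to measure.

Run:
```python
import cv2,pickle,numpy as np
d=pickle.load(open("top0.pkl","rb")); c=d["img"][145:315,230:460]; c=cv2.convertScaleAbs(c,alpha=1.6)
cv2.imwrite("pics/topcrop0.png",cv2.resize(c,None,fx=3.47,fy=3.47,interpolation=cv2.INTER_CUBIC))
d=pickle.load(open("scene0.pkl","rb")); c=d["img"][155:330,210:420]; c=cv2.convertScaleAbs(c,alpha=1.3)
cv2.imwrite("pics/scenecrop0.png",cv2.resize(c,None,fx=3.4,fy=3.4,interpolation=cv2.INTER_CUBIC))
```

```text
(no output)
```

View pics/topcrop0.png

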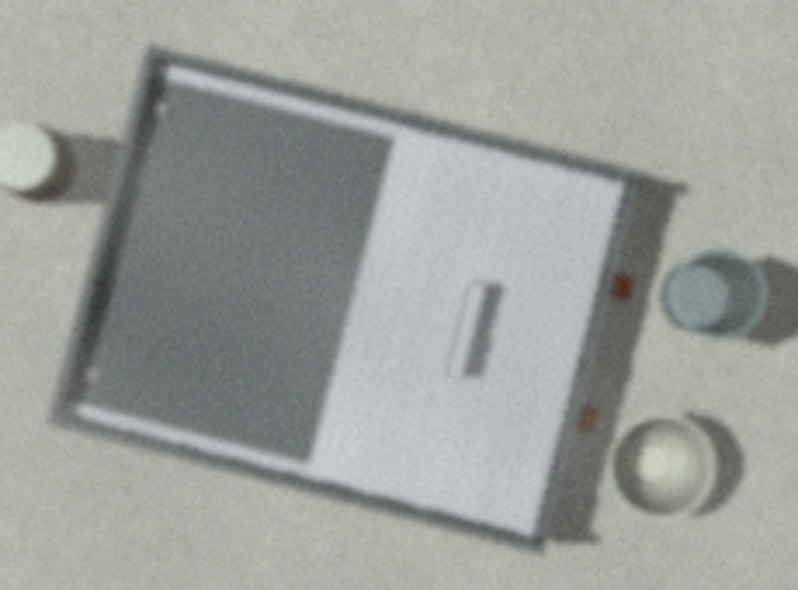

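View pics/scenecrop0.png

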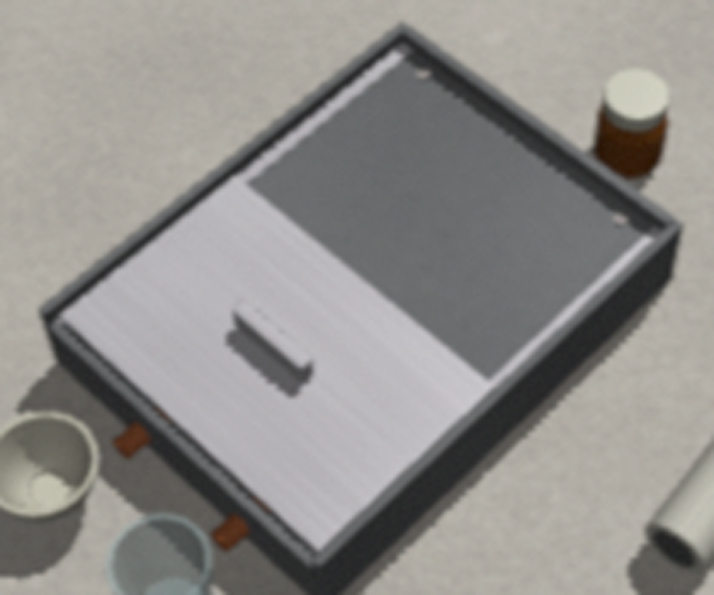

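Rim corners (z≈72):
- Top crop: (150,47), (55,418), (545,550) and (632,172).
- Scene crop: (403,27), (680,228), (45,315) and (322,560).

The top crop shows the rib at about (478,330). I'll triangulate the corners and fit the box pose.

```bash
cat > h.py <<'E'
import numpy as np,pickle,cv2
from scipy.optimize import least_squares
def ray(d,u,v):
    k=d["mtx"];r=d["T"][:3,:3]@np.array([(u-k[0,2])/k[0,0],(v-k[1,2])/k[1,1],1]);return d["T"][:3,3],r
def atz(d,u,v,z):
    o,r=ray(d,u,v);return o+r*(z-o[2])/r[2]
def proj(d,P):
    T=np.linalg.inv(d["T"]);p=T[:3,:3]@np.asarray(P,float)+T[:3,3];q=d["mtx"]@p;return q[:2]/q[2]
def tri(d1,p1,d2,p2):
    o1,r1=ray(d1,*p1);o2,r2=ray(d2,*p2)
    s=np.linalg.lstsq(np.c_[r1,-r2],o2-o1,rcond=None)[0];a=o1+r1*s[0];b=o2+r2*s[1];return (a+b)/2,np.linalg.norm(a-b)
def tc(x,y,s=3.47,o=(230,145)):return ((x+.5)/s-.5+o[0],(y+.5)/s-.5+o[1])
def sc(x,y):return tc(x,y,3.4,(210,155))
E
python3 - <<'E'
from h import *
t=pickle.load(open("top0.pkl","rb"));s=pickle.load(open("scene0.pkl","rb"))
# box-local corners (x,y), +y/+x etc
B=[(142,185),(-142,185),(-142,-185),(142,-185)]
tp=[(150,47),(55,418),(545,550),(632,172)]
sp=[(680,228),(403,27),(45,315),(322,560)]
for b,a,c in zip(B,tp,sp): print(b,tri(t,tc(*a),s,sc(*c)),atz(t,*tc(*a),72)[:2],atz(s,*sc(*c),72)[:2])
def pose(p,l,z):
    c,n=np.cos(p[2]),np.sin(p[2]);return [p[0]+c*l[0]-n*l[1],p[1]+n*l[0]+c*l[1],z]
def f(p,use):
    r=[]
    for b,a,c in zip(B,tp,sp):
        if 't' in use:r+=list(proj(t,pose(p,b,p[3]))-tc(*a))
        if 's' in use:r+=list(proj(s,pose(p,b,p[3]))-sc(*c))
    return r
for u in('t','s','ts'):
    q=least_squares(f,[520,0,-.25,72],args=(u,));print(u,q.x,np.round(q.fun,1))
# depth: rim & cover
for d in(t,s):
    v,u=np.mgrid[:480,:640];z=d["z_map"];k=d["mtx"]
    P=np.stack([(u-k[0,2])/k[0,0]*z,(v-k[1,2])/k[1,1]*z,z],-1)@d["T"][:3,:3].T+d["T"][:3,3]
    p=q.x;c,n=np.cos(p[2]),np.sin(p[2]);X=P[...,:2]-p[:2];L=np.stack([X@[c,n],X@[-n,c],P[...,2]],-1)
    m=(abs(L[...,0])<120)&(abs(L[...,1])<180)
    print('cover z',np.median(L[m&(L[...,1]<-30)&(L[...,1]>-160)][:,2]),'deck',np.median(L[m&(L[...,1]>20)&(L[...,1]<150)][:,2]))
    r=L[m&(L[...,2]>79)&(L[...,1]<-30)&(L[...,1]>-160)];print('rib',len(r),r.min(0),r.max(0),np.median(r,0))
E
```

```text
(142, 185) (array([741.75292546, 156.56102527,  67.59494479]), np.float64(1.706809191632306)) [741.65046234 156.44921784] [741.86037137 152.90451773]
(-142, 185) (array([474.09053266, 228.97221612,  71.93583951]), np.float64(0.7478280961985587)) [474.40098249 229.17394072] [473.82121979 228.69259973]
(-142, -185) (array([ 374.11965389, -121.58028602,   66.31751759]), np.float64(2.2311830186966928)) [ 373.94812747 -121.62264513] [ 378.07255718 -123.48530286]
(142, -185) (array([ 643.07819939, -191.25119857,   68.61646419]), np.float64(3.31816929240358)) [ 644.08231342 -189.7280926 ] [ 642.62512925 -193.43724025]
t [ 5.59248687e+02  1.88939584e+01 -2.69191414e-01  4.71110709e+01] [ 0.1  0.4 -0.3  0.7 -1.1 -1.   1.3 -0.1]
s [ 5.50199318e+02  3.03781704e+01 -2.70979365e-01  4.69948491e+01] [-0.3 -0.2 -0.3  0.3  0.3 -1.   0.3  0.9]
ts [ 5.57236294e+02  2.02245433e+01 -2.69917669e-01  6.28845888e+01] [-1.2  0.   1.4  0.1 -2.1  1.7  0.1 -0.2 -0.9  0.7 -0.9 -0.2  1.9  0.1
  0.5  3.1]
cover z 64.04748378911859 deck 56.96174198935182
rib 141 [-35.18897321 -96.63116196  79.21114631] [ 33.55121208 -84.48164147  91.05050435] [ -1.10901185 -90.19148327  85.43000807]
cover z 64.35565975780389 deck 57.352351728824715
rib 157 [ -34.967331   -101.36860138   79.23712111] [ 37.14934866 -87.24768849  91.13774101] [  1.99617371 -94.99580735  85.48824143]
```

```bash
cat >> h.py <<'E'
def cloud(d):
    v,u=np.mgrid[:480,:640];z=d["z_map"];k=d["mtx"]
    P=np.stack([(u-k[0,2])/k[0,0]*z,(v-k[1,2])/k[1,1]*z,z],-1)@d["T"][:3,:3].T+d["T"][:3,3]
    P[z==0]=np.nan;return P
def loc(P,p):
    c,n=np.cos(p[2]),np.sin(p[2]);X=P[...,:2]-np.array(p[:2]);return np.stack([X@[c,n],X@[-n,c],P[...,2]],-1)
E
python3 - <<'E'
from h import *
t=pickle.load(open("top0.pkl","rb"));s=pickle.load(open("scene0.pkl","rb"))
for nm,d in(('t',t),('s',s)):
    P=cloud(d).reshape(-1,3);L=loc(P,(557,20,-.27))
    m=(abs(L[:,0])<160)&(abs(L[:,1])<200)&(P[:,2]>69.5)&(P[:,2]<75)&((abs(L[:,0])>122)|(L[:,1]>160))
    Q=P[m]
    def f(p):
        l=loc(Q,p);return np.minimum(abs(abs(l[:,0])-138),abs(l[:,1]-181))
    q=least_squares(f,[557,20,-.27],loss='soft_l1',f_scale=2);l=loc(Q,q.x)
    print(nm,m.sum(),q.x,np.median(q.fun),l.min(0),l.max(0), np.median(l[:,2]))
    # cover: z 62-66
    l=loc(P,q.x);m=(abs(l[:,0])<118)&(abs(l[:,1])<170)
    c=l[m&(l[:,2]>61.5)&(l[:,2]<67)];print('cover y',np.percentile(c[:,1],[0,1,99,100]))
    r=l[m&(l[:,2]>82)];print('rib',np.percentile(r,[2,50,98],axis=0).round(1).tolist())
E
```

```text
t 1030 [ 5.56516185e+02  1.98492925e+01 -2.75081617e-01] 2.0121054110342556 [-141.87943706 -183.99282615   69.50079142] [142.02935999 185.49832101  74.98718639] 71.90588477668439
cover y [-169.97725583 -168.28782562  119.95266191  168.53168872]
rib [[-32.6, -95.7, 82.5], [1.1, -90.0, 85.5], [33.7, -84.3, 89.7]]
s 1043 [ 5.55925359e+02  1.59316711e+01 -2.73141464e-01] 2.2599643213249294 [-143.83650222 -184.73887802   69.50471701] [143.07380975 187.82437533  74.9814717 ] 72.02063836602065
cover y [-169.9641353  -168.4505576   102.40395845  167.08295029]
rib [[-33.4, -95.7, 82.4], [1.1, -90.0, 85.6], [34.0, -83.7, 89.9]]
```

```bash
cat >> h.py <<'E'
BOX=(556.2,18.0,-.274)
from scipy.spatial.transform import Rotation as R
def go(x,y,z,yawl=0.):
    """box-local target -> tool shift cm, turn"""
    from cell import read_state
    s=read_state();c,n=np.cos(BOX[2]),np.sin(BOX[2])
    w=np.array([BOX[0]+c*x-n*y,BOX[1]+n*x+c*y,z])
    Rt=R.from_euler('xyz',s["tool_rot"]);g=R.from_euler('xyz',[np.pi,0,BOX[2]+yawl])
    print('clk %.2f'%s["clock"],'local',loc(s["eef_pos"],BOX).round(1),'F',s["force"].round(1),'wid %.1f'%s["width"],'world',w.round(0))
    print('shift cm',(Rt.inv().apply(w-s["eef_pos"])/10).round(2),'turn',(Rt.inv()*g).as_rotvec().round(3))
E
python3 -c "
from h import *;go(1,-130,130)"
```

```text
clk 0.10 local [-117.7 -669.1  230.5] F [-0.8 -0.5  0. ] wid 85.1 world [ 522. -107.  130.]
shift cm [ 43.44 -34.06  10.11] turn [-0.002  0.001  0.689]
```

>>> carry_out(series=[[[3.2, -2.5, 0.4, 0, 0, 0.1, 0], [6.4, -5.0, 0.8, 0, 0, 0.2, 0], [9.6, -7.5, 1.2, 0, 0, 0.3, 0], [12.8, -10, 1.6, 0, 0, 0.4, 0], [16, -12.5, 2, 0, 0, 0.5, 0]]])

```text
clock: 0.52
eef_pos: [358.3, -414.1, 210.8]
tool_rot: [-3.141, 0.0, -0.091]
force: [0.5, -0.9, 0.3]
width: 25.3
```

```bash
python3 -c "
from h import *;go(1,-130,130)"
```

```text
clk 0.52 local [ -73.6 -469.5  210.8] F [ 0.5 -0.9  0.3] wid 25.3 world [ 522. -107.  130.]
shift cm [ 13.52 -32.02   8.1 ] turn [-0.001  0.     0.183]
```

>>> carry_out(series=[[[1.6, -3.7, 0.7, 0, 0, 0.06, 0], [3.2, -7.4, 1.4, 0, 0, 0.12, 0], [4.8, -11.1, 2.1, 0, 0, 0.183, 0], [6.4, -14.8, 2.8, 0, 0, 0.183, 0], [8, -18.5, 3.5, 0, 0, 0.183, 0]]])

```text
clock: 0.93
eef_pos: [454.0, -236.5, 175.9]
tool_rot: [3.142, 0.0, -0.268]
force: [1.2, 0.1, -0.2]
width: 0.1
```

```bash
python3 -c "
from h import *;go(1,-130,130)"
```

```text
clk 0.93 local [ -29.6 -272.7  175.9] F [ 1.2  0.1 -0.2] wid 0.1 world [ 522. -107.  130.]
shift cm [  3.14 -14.25   4.59] turn [0.    0.    0.006]
```

>>> carry_out(series=[[[0.8, -3.6, 1, 0, 0, 0.006, 0], [1.6, -7.2, 2, 0, 0, 0.006, 0], [2.4, -10.8, 3, 0, 0, 0.006, 0], [3.14, -14.2, 4.5, 0, 0, 0.006, 0], [3.14, -14.2, 4.5, 0, 0, 0.006, 0]]])

```text
clock: 1.35
eef_pos: [523.5, -100.4, 128.6]
tool_rot: [-3.137, 0.003, -0.263]
force: [-0.6, 0.3, -0.5]
width: 0.1
```

```bash
python3 -c "
from h import *;go(1,-128,72)
import cv2
d=get_image=__import__('cell').get_image('scene');pickle.dump(d,open('s1.pkl','wb'))
c=d['img'][100:340,180:440];cv2.imwrite('pics/s1.png',cv2.resize(c,None,fx=2.5,fy=2.5,interpolation=cv2.INTER_CUBIC))"
```

```text
clk 1.35 local [   0.6 -122.9  128.6] F [-0.6  0.3 -0.5] wid 0.1 world [ 523. -105.   72.]
shift cm [0.06 0.54 5.66] turn [-0.005  0.003  0.011]
```

View pics/s1.png

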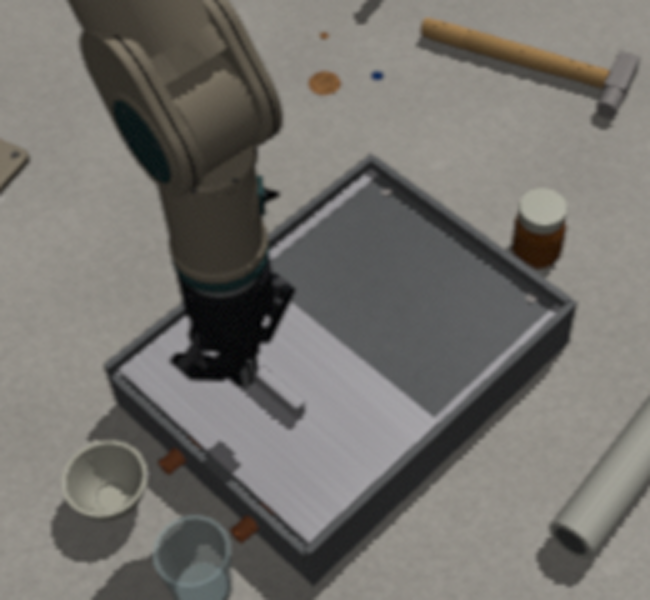

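The closed fingertips are at (247,375), above and behind the rib at (250–300,375–410). I'll descend behind its -y face.

>>> carry_out(series=[[[0.05, 0.7, 1.5, 0, 0, 0.01, 0], [0.05, 0.7, 3, 0, 0, 0.01, 0], [0.05, 0.7, 4.5, 0, 0, 0.01, 0], [0.05, 0.7, 5.5, 0, 0, 0.01, 0], [0.05, 0.7, 5.5, 0, 0, 0.01, 0]]])

```text
clock: 1.82
eef_pos: [518.3, -117.3, 74.6]
tool_rot: [3.141, 0.004, -0.285]
force: [-0.8, -0.4, -0.3]
width: 0.1
```

```bash
python3 -c "
from h import *;go(1,60,72)"
```

```text
clk 1.82 local [ 1.000e-01 -1.406e+02  7.460e+01] F [-0.8 -0.4 -0.3] wid 0.1 world [573.  75.  72.]
shift cm [ -0.14 -20.06   0.25] turn [ 0.001  0.004 -0.011]
```

>>> carry_out(series=[[[0, -1, 0.2, 0, 0, -0.01, 0], [0, -2, 0.3, 0, 0, -0.01, 0], [0, -2.8, 0.3, 0, 0, -0.01, 0], [0, -3.6, 0.3, 0, 0, -0.01, 0], [0, -4.4, 0.3, 0, 0, -0.01, 0]]])

```text
clock: 2.23
eef_pos: [532.9, -73.5, 73.9]
tool_rot: [-3.142, -0.001, -0.273]
force: [-0.2, -2.2, 0.4]
width: -0.2
```

```bash
python3 -c "
from h import *;go(1,60,72)"
```

```text
clk 2.23 local [  2.3 -94.4  73.9] F [-0.2 -2.2  0.4] wid -0.2 world [573.  75.  72.]
shift cm [ -0.12 -15.44   0.19] turn [-0.    -0.001  0.001]
```

>>> carry_out(series=[[[0, -1, 0.2, 0, 0, 0, 0], [0, -2, 0.2, 0, 0, 0, 0], [0, -3, 0.2, 0, 0, 0, 0], [-0.1, -4, 0.2, 0, 0, 0, 0], [-0.1, -5, 0.2, 0, 0, 0, 0]]])

```text
clock: 2.65
eef_pos: [545.0, -25.0, 71.4]
tool_rot: [-3.142, 0.0, -0.274]
force: [-0.8, -0.9, 1.5]
width: 0.1
```

```bash
cat > look.py <<'E'
import sys
from h import *
from cell import get_image
n,cam,x0,y0,x1,y1=sys.argv[1],sys.argv[2],*map(int,sys.argv[3:7])
d=get_image(cam);pickle.dump(d,open(n+'.pkl','wb'));f=min(800/(x1-x0),600/(y1-y0))
cv2.imwrite(f'pics/{n}.png',cv2.convertScaleAbs(cv2.resize(d['img'][y0:y1,x0:x1],None,fx=f,fy=f,interpolation=cv2.INTER_CUBIC),alpha=1.5));print('f',f)
E
python3 look.py s2 scene 180 100 440 295;python3 -c "
from h import *;go(1,60,72)"
```

```text
f 3.076923076923077
clk 2.70 local [  0.7 -41.3  71.2] F [1.1 1.3 0.3] wid 0.2 world [573.  75.  72.]
shift cm [  0.06 -10.13  -0.05] turn [-0.002  0.     0.003]
```

View pics/s2.png

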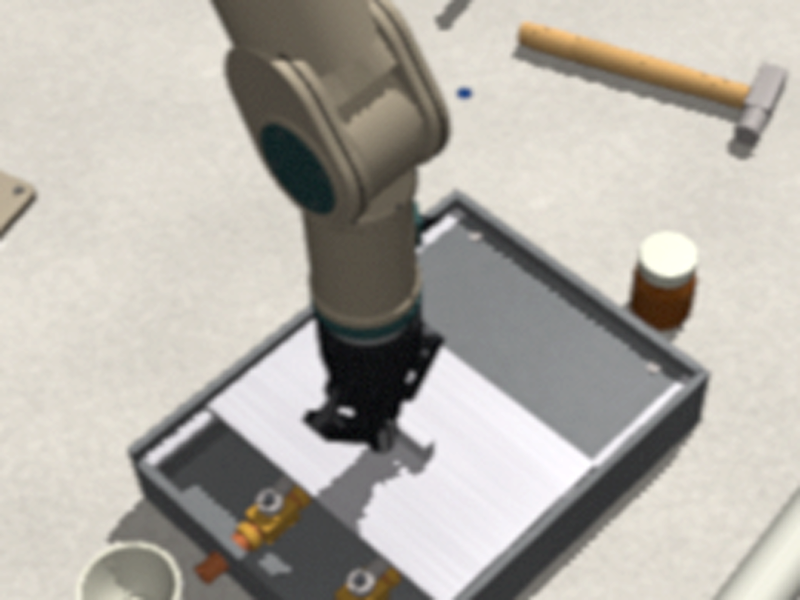

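The cover has slid partway along, straight, with the fingers behind the rib at about (385,445). I'll continue.

>>> carry_out(series=[[[0, -1, 0, 0, 0, 0, 0], [0, -2, 0, 0, 0, 0, 0], [0, -3, 0, 0, 0, 0, 0], [0, -4, 0, 0, 0, 0, 0], [0, -5, 0, 0, 0, 0, 0]]])

```text
clock: 3.12
eef_pos: [558.8, 23.1, 71.3]
tool_rot: [-3.141, -0.0, -0.274]
force: [0.5, -1.7, -0.4]
width: 0.1
```

```bash
python3 -c "
from h import *;go(1,60,72)"
```

```text
clk 3.12 local [ 1.1  5.6 71.3] F [ 0.5 -1.7 -0.4] wid 0.1 world [573.  75.  72.]
shift cm [-0.01 -5.44 -0.07] turn [-0. -0. -0.]
```

>>> carry_out(series=[[[0, -1, 0, 0, 0, 0, 0], [0, -2, 0, 0, 0, 0, 0], [0, -3, 0, 0, 0, 0, 0], [0, -4, 0, 0, 0, 0, 0], [0, -4.8, 0, 0, 0, 0, 0]]])

```text
clock: 3.53
eef_pos: [571.7, 69.7, 71.3]
tool_rot: [-3.141, 0.0, -0.273]
force: [-0.6, -2.0, -1.2]
width: 0.1
```

```bash
python3 look.py s3 scene 180 100 440 340;python3 look.py t3 top 230 140 460 312;python3 -c "
from h import *;go(1,60,72)
for n in('s3','t3'):
    P=cloud(pickle.load(open(n+'.pkl','rb')));l=loc(P,BOX).reshape(-1,3);m=(l[:,0]>60)&(l[:,0]<118)&(abs(l[:,1])<174)&(l[:,2]>61.5)&(l[:,2]<67)
    print(n,np.percentile(l[m][:,1],[0,1,2,99]))
"
```

```text
f 2.5
f 3.4782608695652173
clk 3.63 local [ 0.7 55.2 71.2] F [-0.4 -0.3  0.5] wid 0.1 world [573.  75.  72.]
shift cm [ 0.03 -0.48 -0.07] turn [-0.002  0.     0.003]
s3 [-17.50946569 -10.32400983  -8.33126704 157.48559286]
t3 [ -5.25884047  -3.77102731  -2.47320763 163.12087982]
```

View pics/s3.png

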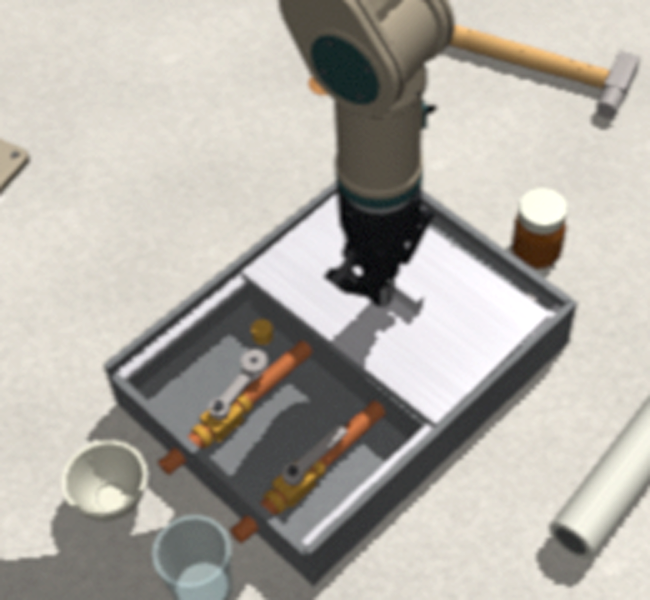

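View pics/t3.png

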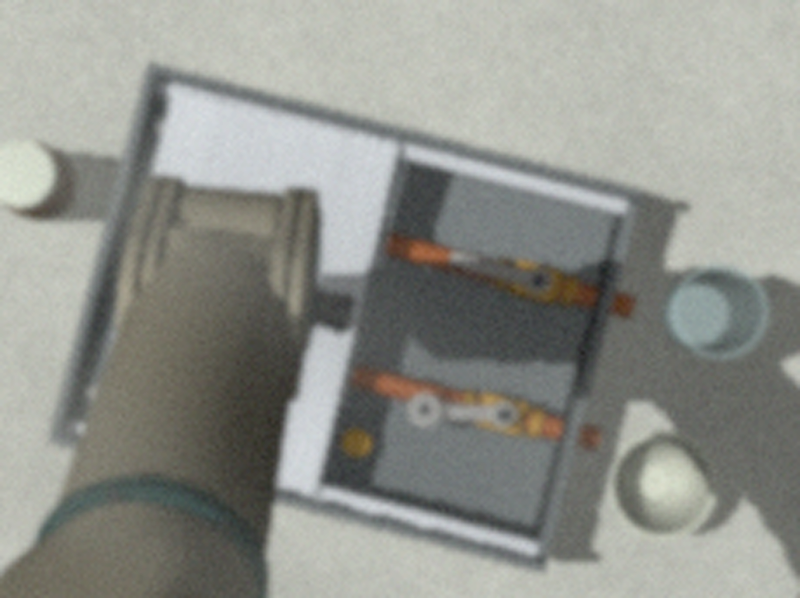

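The cover is aside, with its edge at local y ≈ -6, so its centre is near +79. The disc valve is the -x one, with the disc at top (425,408) and scene (255,360) and the axis at top (505,413) and scene (218,408). The plug is at scene (262,330) and top (357,442).

```bash
python3 -c "
from h import *
t=pickle.load(open('t3.pkl','rb'));s=pickle.load(open('s3.pkl','rb'))
for n,a,b,z in(('disc',(425,408),(255,360),50),('axis',(505,413),(218,408),46),('plug',(357,442),(262,326),18),('plaintip',(455,256),(342,432),44),('plainaxis',(540,278),(292,470),46)):
    p=tc(*a,3.478,(230,140));q=tc(*b,2.5,(180,100));X,e=tri(t,p,s,q)
    print(n,loc(X,BOX).round(1),round(e,1),loc(atz(t,*p,z),BOX).round(1),loc(atz(s,*q,z),BOX).round(1))
for n,d in(('t',t),('s',s)):
    l=loc(cloud(d),BOX).reshape(-1,3)
    m=(l[:,0]>-75)&(l[:,0]<-20)&(l[:,1]<-58)&(l[:,1]>-90)&(l[:,2]>46)&(l[:,2]<54);print(n,m.sum(),np.median(l[m],0))
    m=(abs(l[:,0])<115)&(l[:,1]<-20)&(l[:,1]>-170)&(l[:,2]<58);print(np.percentile(l[m][:,2],[1,50,90,99]))
"
```

```text
disc [-49.3 -72.3  51.3] 1.0 [-49.1 -71.9  50. ] [-50.3 -72.1  50. ]
axis [ -38.6 -130.9   43.9] 2.4 [ -37.8 -129.7   46. ] [ -38.3 -132.4   46. ]
plug [-87.  -30.5  27.3] 0.5 [-87.3 -30.3  18. ] [-92.3 -26.9  18. ]
plaintip [ 64.4 -66.1  40.1] 1.7 [ 64.6 -65.3  44. ] [ 65.5 -68.3  44. ]
plainaxis [  63.5 -130.2   49.9] 2.3 [  64.6 -129.7   46. ] [  61.1 -129.8   46. ]
t 80 [-50.57007046 -70.85142534  49.79699886]
[ 0.68199804  6.68403864 30.57734037 49.7922224 ]
s 79 [-49.91282414 -75.52347537  49.56792674]
[ 1.21297124  7.62334574 33.49585846 50.27368901]
```

```bash
python3 -c "
from h import *
for n in('t3','s3'):
    l=loc(cloud(pickle.load(open(n+'.pkl','rb'))),BOX).reshape(-1,3)
    for y in range(-170,-20,10):
        m=(l[:,0]>-46)&(l[:,0]<-34)&(abs(l[:,1]-y-5)<5);print(y+5,m.sum(),np.percentile(l[m][:,2],[50,95]).round(1),end=' | ')
    print()
go(0.7,20,71);go(-12,-97,110)
"
```

```text
-165 18 [27.1 31.5] | -155 19 [30.4 34.1] | -145 18 [29.5 33.6] | -135 12 [42.4 49.6] | -125 19 [46.5 50.8] | -115 19 [40.7 45.7] | -105 17 [42.2 46.2] | -95 19 [40.4 45.7] | -85 20 [29.6 46. ] | -75 17 [48.3 50.5] | -65 19 [31.7 53.9] | -55 19 [28.7 30.5] | -45 17 [28.1 31.4] | -35 18 [27.9 31.9] | -25 18 [28.8 32.2] | 
-165 19 [28.7 33.2] | -155 18 [30.4 34.4] | -145 25 [30.2 35.6] | -135 27 [45.3 50.8] | -125 15 [44.  51.8] | -115 24 [41.7 44.7] | -105 30 [35.6 46.1] | -95 26 [29.6 45.3] | -85 36 [29.7 50.7] | -75 41 [30.  52.7] | -65 26 [29.2 48.4] | -55 22 [27.5 31.2] | -45 21 [27.8 32.4] | -35 19 [27.4 31.6] | -25 24 [27.2 32.2] | 
clk 3.63 local [ 0.7 55.2 71.2] F [-0.4 -0.3  0.5] wid 0.1 world [562.  37.  71.]
shift cm [-0.01  3.52  0.02] turn [-0.002  0.     0.003]
clk 3.63 local [ 0.7 55.2 71.2] F [-0.4 -0.3  0.5] wid 0.1 world [518. -72. 110.]
shift cm [-1.31 15.21 -3.9 ] turn [-0.002  0.     0.003]
```

Pipe top is about 30 mm and the bar is 36–44 mm, so I'll run the TCP at z≈37. First I back off from the rib, then rise and move over the well.

>>> carry_out(series=[[[0, 1.5, 0, 0, 0, 0, 0], [0, 4, -1.5, 0, 0, 0, 0], [-0.4, 7.5, -3, 0, 0, 0, 0], [-0.8, 11, -3.5, 0, 0, 0, 0], [-1.3, 14, -3.5, 0, 0, 0, 0]]])

```text
clock: 4.05
eef_pos: [521.1, -65.5, 107.8]
tool_rot: [3.141, -0.003, -0.275]
force: [0.8, -1.0, 0.1]
width: 0.0
```

>>> carry_out(series=[[[0, 1.0, 0.5, 0, 0, 0, 0], [0, 1.2, 1, 0, 0, 0, 0]]])

```text
clock: 4.22
eef_pos: [516.8, -78.0, 96.7]
tool_rot: [3.14, -0.001, -0.28]
force: [0.5, -0.0, -0.7]
width: -0.2
```

```bash
python3 look.py s4 scene 180 100 440 295;python3 -c "
from h import *;go(-12,-97,38)"
```

```text
f 3.076923076923077
clk 4.27 local [ -12.4 -101.    95.5] F [ 0.  -0.1 -0.7] wid 0.2 world [518. -72.  38.]
shift cm [ 0.04 -0.41  5.75] turn [ 0.     0.001 -0.003]
```

View pics/s4.png

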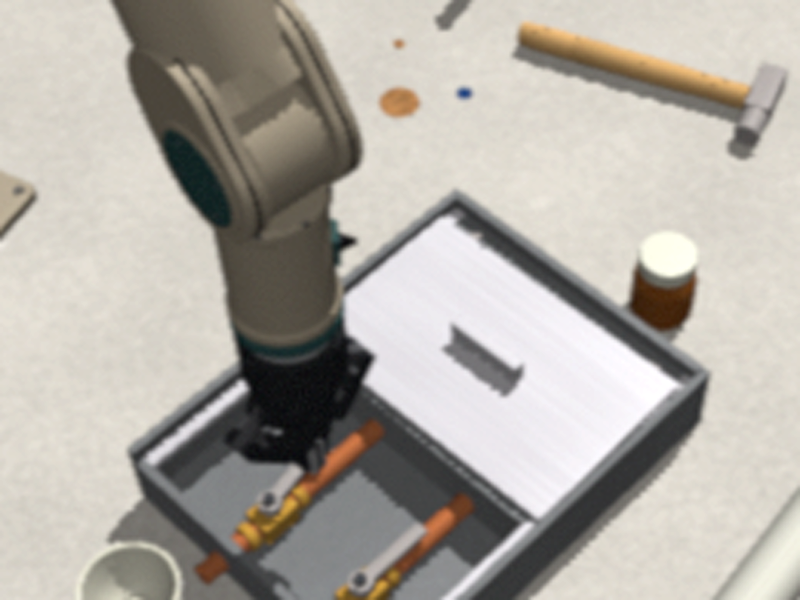

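The cover lies flat and aside. The fingertips at (315,460) are on the +x side of the disc handle, so I'll descend.

>>> carry_out(series=[[[0.2, -0.2, 1.5, 0, 0, 0, 0], [0.2, -0.2, 3, 0, 0, 0, 0], [0.2, -0.2, 4.5, 0, 0, 0, 0], [0.2, -0.2, 5.7, 0, 0, 0, 0], [0.2, -0.2, 5.7, 0, 0, 0, 0]]])

```text
clock: 4.68
eef_pos: [519.3, -70.5, 36.8]
tool_rot: [-3.141, 0.004, -0.271]
force: [-0.3, -0.0, 0.2]
width: -0.2
```

```bash
python3 -c "
from h import *
go(-12,-97,37)
for a in np.arange(.2,1.65,.2):
    d=6+11*np.cos(a)+17*np.sin(a);r=32
    print(round(a,2),(-40-r*np.sin(a)+d*np.cos(a)).round(1),(-130+r*np.cos(a)+d*np.sin(a)).round(1))"
```

```text
clk 4.68 local [-11.6 -95.2  36.8] F [-0.3 -0.   0.2] wid -0.2 world [518. -72.  37.]
shift cm [-0.04  0.18 -0.02] turn [-0.001  0.004  0.003]
0.2 -26.6 -94.6
0.4 -31.5 -91.7
0.6 -37.7 -89.7
0.8 -44.9 -89.2
1.0 -52.7 -90.6
1.2 -60.5 -94.3
1.4 -67.3 -100.3
1.6 -72.6 -108.3
```

>>> carry_out(series=[[[-1.0, 0, 0, 0, 0, 0, 0], [-1.7, -0.1, 0, 0, 0, 0, 0], [-2.2, -0.35, 0, 0, 0, 0, 0], [-2.8, -0.5, 0, 0, 0, 0, 0], [-3.4, -0.6, 0, 0, 0, 0, 0]]])

```text
clock: 5.1
eef_pos: [491.9, -58.0, 40.3]
tool_rot: [-3.141, -0.006, -0.274]
force: [4.5, -1.6, -0.1]
width: 0.3
```

```bash
python3 look.py s5 scene 180 100 440 295;python3 look.py t5 top 230 140 460 312;python3 -c "
from h import *;go(-72.6,-109,37)"
```

```text
f 3.076923076923077
f 3.4782608695652173
clk 5.20 local [-43.8 -90.4  40. ] F [3.  0.6 1.5] wid -0.1 world [457. -67.  37.]
shift cm [-2.88  1.86  0.29] turn [-0.001 -0.001  0.001]
```

View pics/s5.png

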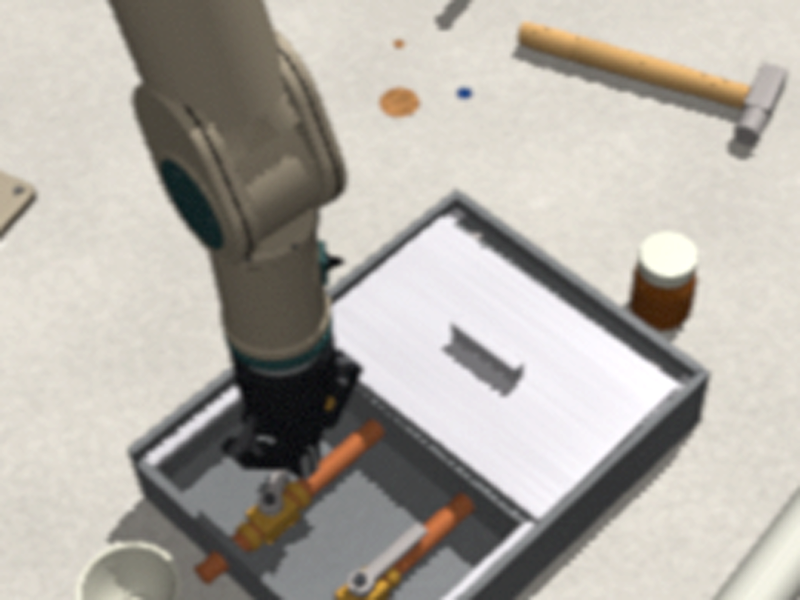

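View pics/t5.png

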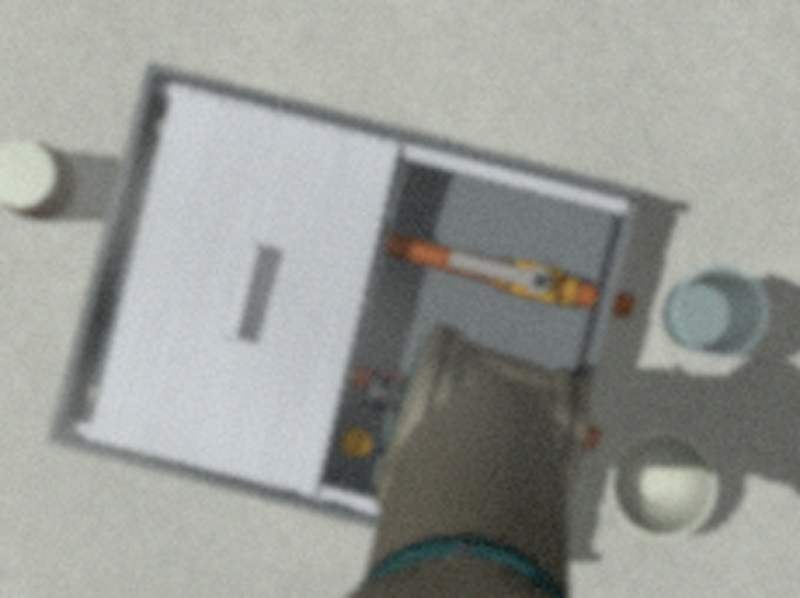

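The handle is partly turned with the fingers on it and about 3 N of force. The plain handle and plug haven't moved. The TCP rode up to 40 mm, so I'll go 3 mm lower and continue.

>>> carry_out(series=[[[-0.4, 0, 0.3, 0, 0, 0, 0], [-0.9, 0, 0.3, 0, 0, 0, 0], [-1.6, 0.3, 0.3, 0, 0, 0, 0], [-2.0, 0.7, 0.3, 0, 0, 0, 0], [-2.3, 1.0, 0.3, 0, 0, 0, 0]]])

```text
clock: 5.62
eef_pos: [465.2, -61.6, 37.0]
tool_rot: [-3.141, -0.003, -0.274]
force: [4.9, -0.1, 8.5]
width: -0.0
```

```bash
python3 -c "
from h import *;go(-72.6,-109,37)"
```

```text
clk 5.62 local [ -66.  -101.3   37. ] F [ 4.9 -0.1  8.5] wid -0.0 world [457. -67.  37.]
shift cm [-0.66  0.77 -0.  ] turn [-0.001 -0.003  0.   ]
```

```bash
python3 look.py s6 scene 220 180 380 300
```

```text
f 5.0
```

View pics/s6.png

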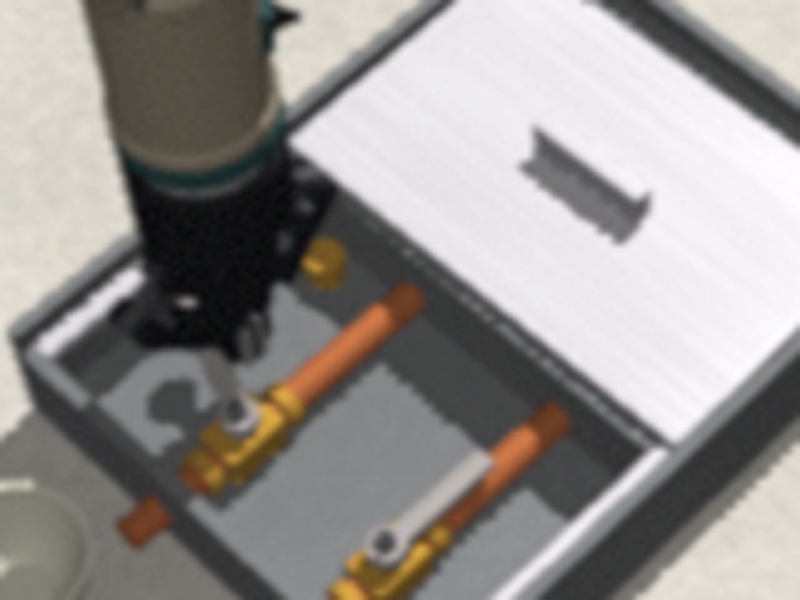

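The bar runs from (240,410) to (210,350), close to shut but not there yet. I'll push on, mostly along -y.

>>> carry_out(series=[[[-0.3, 0.3, 0, 0, 0, 0, 0], [-0.5, 0.6, 0, 0, 0, 0, 0], [-0.6, 0.9, 0, 0, 0, 0, 0], [-0.6, 1.2, 0, 0, 0, 0, 0], [-0.6, 1.2, 0, 0, 0, 0, 0]]])

```text
clock: 6.08
eef_pos: [455.0, -70.8, 37.2]
tool_rot: [-3.14, 0.0, -0.274]
force: [0.7, 0.8, 13.3]
width: 0.4
```

```bash
python3 look.py s7 scene 220 180 380 300;python3 -c "
from h import *;go(-72.6,-112,37)"
```

```text
f 5.0
clk 6.13 local [ -73.4 -113.    37.2] F [ 1.8  0.2 14.1] wid 0.0 world [456. -70.  37.]
shift cm [ 0.08 -0.1   0.02] turn [-0.001  0.     0.   ]
```

View pics/s7.png

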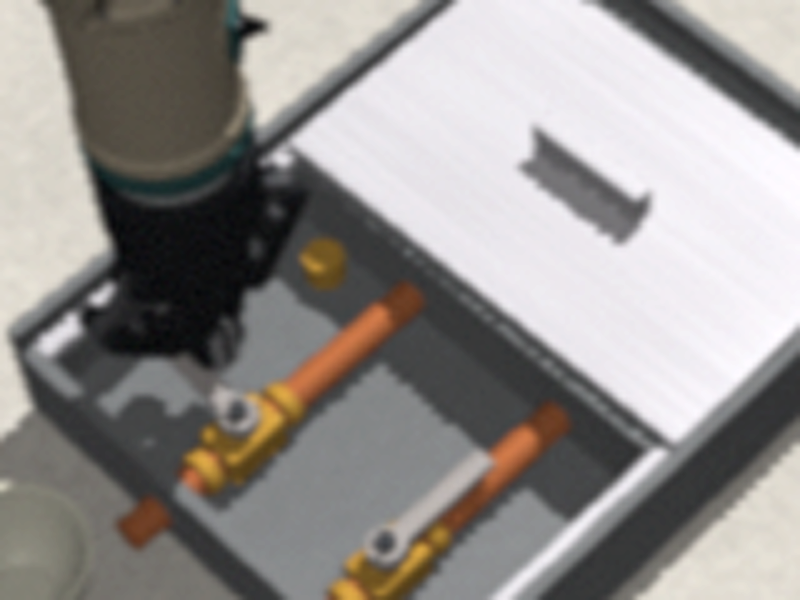

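The bar now points along (-50,-50) px, nearly parallel to the end wall. The tool feels 14 N upward, so it is pressing on something below. I'll raise it 3 mm and push a bit further.

>>> carry_out(series=[[[0, 0, -0.3, 0, 0, 0, 0], [0, 0.2, -0.3, 0, 0, 0, 0], [0, 0.5, -0.3, 0, 0, 0, 0], [0, 0.5, -0.3, 0, 0, 0, 0]]])

```text
clock: 6.47
eef_pos: [453.0, -75.1, 39.1]
tool_rot: [-3.14, 0.002, -0.273]
force: [1.8, 4.1, 2.7]
width: -0.1
```

```bash
python3 -c "
from h import *;go(-72.6,-112,37)"
```

```text
clk 6.47 local [ -74.2 -117.5   39.1] F [1.8 4.1 2.7] wid -0.1 world [456. -70.  37.]
shift cm [ 0.16 -0.55  0.21] turn [-0.002  0.002  0.001]
```

>>> carry_out(series=[[[0, 0.2, 0.05, 0, 0, 0, 0], [0, 0.4, 0.1, 0, 0, 0, 0], [0, 0.5, 0.1, 0, 0, 0, 0]]])

```text
clock: 6.72
eef_pos: [452.9, -75.6, 38.6]
tool_rot: [-3.135, 0.003, -0.269]
force: [4.9, 18.0, 8.3]
width: 0.2
```

```bash
python3 look.py s8 scene 220 180 380 300;python3 -c "
from h import *;go(-72.6,-112,37)"
```

```text
f 5.0
clk 6.77 local [ -74.1 -118.    38.6] F [ 4.7 14.8 10.2] wid -0.2 world [456. -70.  37.]
shift cm [ 0.16 -0.59  0.16] turn [-0.007  0.003  0.005]
```

View pics/s8.png

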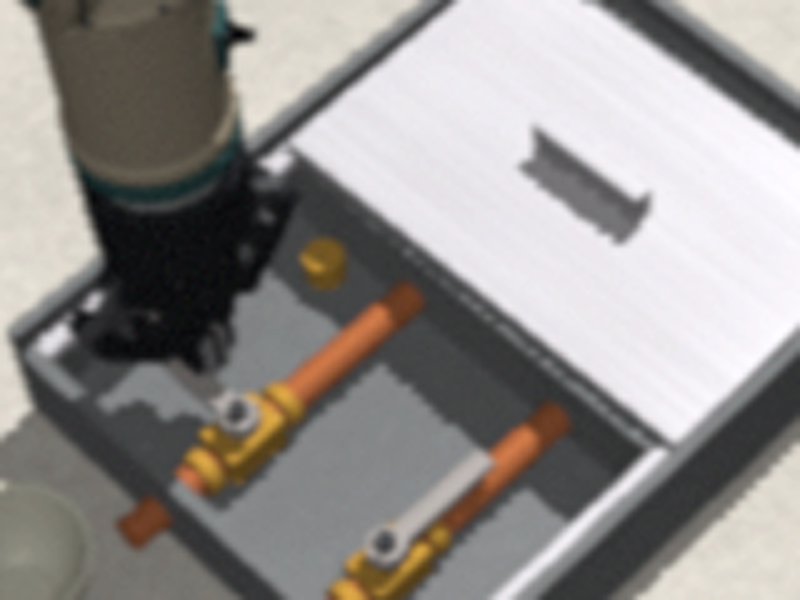

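The force jumped to 18 N with no further motion, so the handle is against its stop. The bar from (240,410) to (185,365) lies square. I'll back off in +y and then retreat upward.

>>> carry_out(series=[[[0, -0.7, 0, 0, 0, 0, 0], [0, -1.6, 0, 0, 0, 0, 0], [0.5, -2.2, -2.5, 0, 0, 0, 0], [0.5, -2.2, -6, 0, 0, 0, 0], [0.5, -2.2, -9.5, 0, 0, 0, 0]]])

```text
clock: 7.18
eef_pos: [461.1, -61.3, 133.1]
tool_rot: [3.14, 0.006, -0.275]
force: [0.2, -0.0, -0.1]
width: -0.1
```

>>> carry_out(series=[[[0, 3, -2, 0, 0, 0, 0], [0, 7, -3, 0, 0, 0, 0], [0, 11, -4, 0, 0, 0, 0], [0, 15, -4, 0, 0, 0, 0], [0, 19, -4, 0, 0, 0, 0]]])

```text
clock: 7.6
eef_pos: [410.0, -245.6, 173.5]
tool_rot: [3.142, 0.001, -0.275]
force: [0.7, -0.2, -1.1]
width: 0.2
```

```bash
python3 look.py t9 top 230 140 460 312; python3 look.py s9 scene 180 150 420 330; python3 -c "
from h import *;go(0,0,200)
for n in('s9','t9'):
    l=loc(cloud(pickle.load(open(n+'.pkl','rb'))),BOX).reshape(-1,3);m=(abs(l[:,0])<118)&(abs(l[:,1])<174)&(l[:,2]>61.5)&(l[:,2]<67)
    print(n,np.percentile(l[m][:,1],[0,1,2,99]))
    m=(l[:,0]>-120)&(l[:,0]<-60)&(l[:,1]<-60)&(l[:,1]>-165)&(l[:,2]>45)&(l[:,2]<56);print(m.sum(),np.median(l[m],0))
"
```

```text
f 3.4782608695652173
f 3.3333333333333335
clk 7.70 local [ -70.  -300.   173.4] F [-1.   0.8 -0.1] wid -0.1 world [556.  18. 200.]
shift cm [  6.6  -30.08  -2.81] turn [ 0.005  0.001 -0.013]
s9 [-15.53805306 -10.14942714  -8.62510519 158.33069369]
95 [ -94.67876307 -131.43576756   49.68207473]
t9 [-11.46963055  -5.83234863  -4.04941269 161.29781726]
100 [ -95.36909703 -127.92040324   49.32179253]
```

View pics/t9.png

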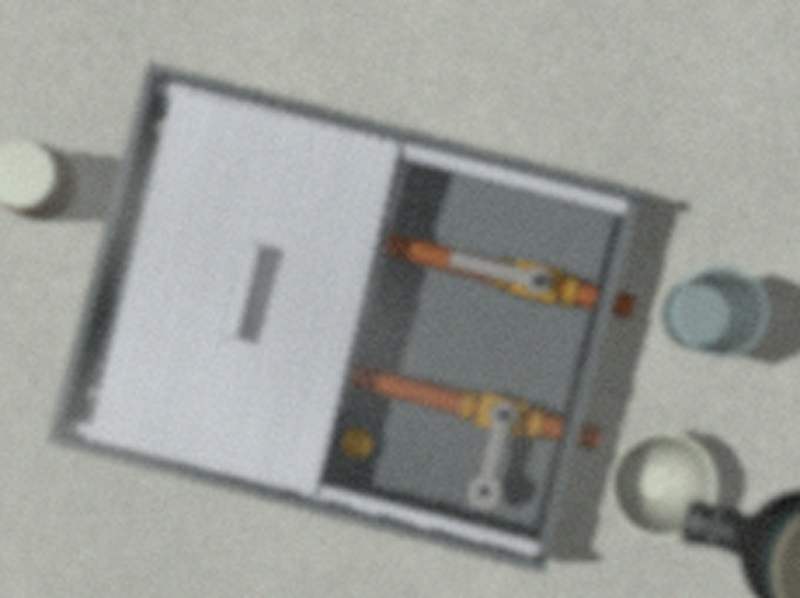

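View pics/s9.png

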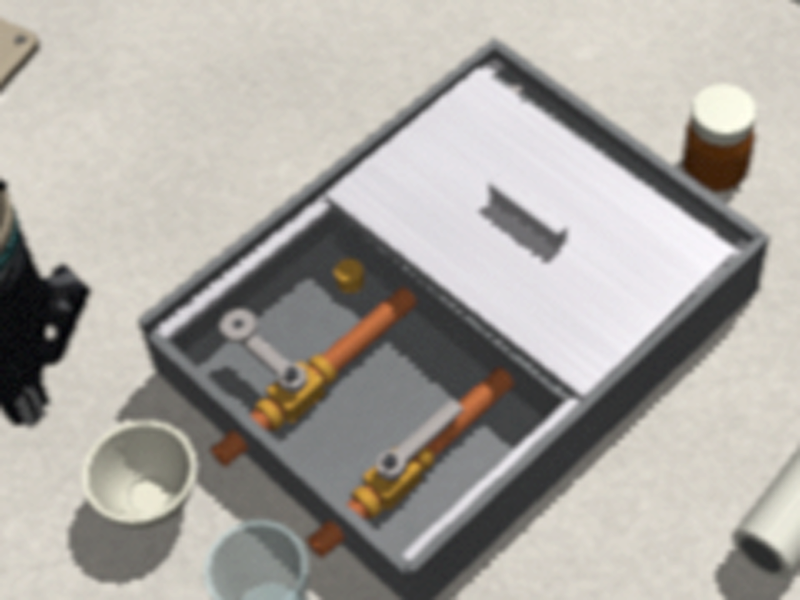

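The disc is at local (-95,-130), which is square at about 1.57 rad. The cover centre is at y≈+78 mm, and the plain handle and bystanders haven't moved. The robot is clear at z 173.

```bash
python3 -c "
from cell import *;print(finish_job());print(read_state()['force'])"
```

```text
the job is handed in; nothing more can be done
None
the job is handed in; nothing more can be done
```

The job is handed in after about 7.7 s of robot time: the cover is aside and the disc-ended valve is shut. `finish_job` reports no verdict, so what follows rests on my own measurements.

**Cover:** I pushed it by the -y face of its rib with closed fingertips. Its edge now sits at about y -6 to -9 mm, so its centre is at roughly +77 to +79 mm, past the 62 mm needed. In the pictures it lies flat on its ledges.

**Disc handle:** I swept it shut until the force jumped to about 18 N with almost no further motion, which I took as the stop. Both cameras then put the disc at about (-95, -130) mm in the box's frame, which is about 1.57 rad.

**Everything else:** The plain handle looks unmoved in the pictures, as do the plug, beaker, bowl and jar. I did not look at the hammer or stone again at the end, but the arm's path stayed clear of them. The robot was clear at hand-in, with near-zero force.

**Disagreements:**
- **Cameras:** They disagree by about 4 mm in y, well within the margins.
- **Upward force:** Partway through the sweep the tool felt up to 14 N upward. I raised it 3 mm before the final push and did not find the cause.
- **Fingertip size:** My estimate of the fingertips' half-thickness was too large, so closing the handle took a few millimetres more travel than planned.

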